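# Find the ball valve that binds

### The job

The three brass ball valves on the bench should spring shut when let go, but one of them binds. Swing the red levers, one after another, all the way to open and let go: a good one turns lightly and swings shut again, the binding one is stiff and stays open. Once you have found it, leave its lever fully open and the others shut, and stand the brown oil bottle upright on the bench directly in front of it, on the robot's side and a few centimetres from it. Do not disturb the other things.

Things in the scene. Friction and masses are not known exactly. Their poses are not given: they have to be found in the camera images.
- valve_a: One of three identical-looking brass quarter-turn ball valves, fixed on an aluminium plate 62 (x) x 104 (y) x 8 mm. Origin: centre of the plate's underside, on the lever's vertical pivot axis. Own x points away from the robot, own y to its left along the pipe (92 mm long, 44 mm thick, axis 42 mm up). All but the lever stays below 76 mm.
- valve_a_lever (a joint): Its lever's angle: 0 = shut, pointing along the valve's own -x (to the robot); pi/2 = open at its stop, along own +y (robot's left, in line with the pipe). Swings level, clockwise from above as it opens; shut at the start. Two valves turn lightly (under 2 N at mid-sleeve) and spring shut in about 1 s when let go; one, any of the three, binds over its whole arc (about 10 N) and stays where left.
- valve_a_grip (a point): Middle of that lever's red sleeve, 85 mm out from the pivot, 80 mm above the bench. Sleeve 16 mm wide, 14 mm high, from 42 to 115 mm from the pivot; the space below it is empty beyond 60 mm from the pivot, so closed fingertips can reach down beside it and push.
- valve_a_front (a point): Point on the bench in front of that valve, 95 mm from the pivot along its own -x.
- valve_b: One of three identical-looking brass quarter-turn ball valves, fixed on an aluminium plate 62 (x) x 104 (y) x 8 mm. Origin: centre of the plate's underside, on the lever's vertical pivot axis. Own x points away from the robot, own y to its left along the pipe (92 mm long, 44 mm thick, axis 42 mm up). All but the lever stays below 76 mm.
- valve_b_lever (a joint): Its lever's angle: 0 = shut, pointing along the valve's own -x (to the robot); pi/2 = open at its stop, along own +y (robot's left, in line with the pipe). Swings level, clockwise from above as it opens; shut at the start. Two valves turn lightly (under 2 N at mid-sleeve) and spring shut in about 1 s when let go; one, any of the three, binds over its whole arc (about 10 N) and stays where left.
- valve_b_grip (a point): Middle of that lever's red sleeve, 85 mm out from the pivot, 80 mm above the bench. Sleeve 16 mm wide, 14 mm high, from 42 to 115 mm from the pivot; the space below it is empty beyond 60 mm from the pivot, so closed fingertips can reach down beside it and push.
- valve_b_front (a point): Point on the bench in front of that valve, 95 mm from the pivot along its own -x.
- valve_c: One of three identical-looking brass quarter-turn ball valves, fixed on an aluminium plate 62 (x) x 104 (y) x 8 mm. Origin: centre of the plate's underside, on the lever's vertical pivot axis. Own x points away from the robot, own y to its left along the pipe (92 mm long, 44 mm thick, axis 42 mm up). All but the lever stays below 76 mm.
- valve_c_lever (a joint): Its lever's angle: 0 = shut, pointing along the valve's own -x (to the robot); pi/2 = open at its stop, along own +y (robot's left, in line with the pipe). Swings level, clockwise from above as it opens; shut at the start. Two valves turn lightly (under 2 N at mid-sleeve) and spring shut in about 1 s when let go; one, any of the three, binds over its whole arc (about 10 N) and stays where left.
- valve_c_grip (a point): Middle of that lever's red sleeve, 85 mm out from the pivot, 80 mm above the bench. Sleeve 16 mm wide, 14 mm high, from 42 to 115 mm from the pivot; the space below it is empty beyond 60 mm from the pivot, so closed fingertips can reach down beside it and push.
- valve_c_front (a point): Point on the bench in front of that valve, 95 mm from the pivot along its own -x.
- oil_bottle: Brown oil bottle with a black cap and a green label, loose, full height 135 mm, round body 56 mm across up to about 90 mm, then shoulder and a 26 mm cap from 116 mm up; 0.15 kg. Origin: centre of its underside; z up.
- chalk_box_1: Bystander: small yellow carton, 51x82x30 mm, origin at its underside centre.
- dial_stand: Bystander: dial gauge on a magnet base, 121x58x186 mm, origin at its underside centre.
Not all that is in view belongs to the job. What is shaped like the oil_bottle but pink is not meant.

How it is judged:
On the way:
1. a lever has been swung fully open and stands so, while the oil bottle still stands where it was (value of joint any of valve_a_lever, valve_b_lever, valve_c_lever above 1.42 rad and distance of oil_bottle from where it was at the start of the episode below 0.05 m), for 0.2 s.
At the end, for the whole second after the job is handed in: The lever that binds stands open by itself (within 0.15 rad of its open stop), the two others are shut (within 0.15 rad), and the oil bottle stands at rest and upright on the bench, its centre within 60 mm of the point 95 mm in front of the valve whose lever stays open (((value of joint valve_a_lever above 1.42 rad and value of joint each of valve_b_lever, valve_c_lever below 0.15 rad and horizontal distance between oil_bottle and valve_a_front below 0.06 m) or (value of joint valve_b_lever above 1.42 rad and value of joint each of valve_a_lever, valve_c_lever below 0.15 rad and horizontal distance between oil_bottle and valve_b_front below 0.06 m) or (value of joint valve_c_lever above 1.42 rad and value of joint each of valve_a_lever, valve_b_lever below 0.15 rad and horizontal distance between oil_bottle and valve_c_front below 0.06 m)) and angle between oil_bottle's own z axis and vertical below 0.1 rad and height (world z) of oil_bottle below 0.006 m and linear speed of oil_bottle below 0.02 m/s); the robot touches nothing.
It fails at once if the oil bottle is tipped over (angle between oil_bottle's own z axis and vertical above 0.8 rad).
It fails at once if the chalk carton is pushed more than 3 cm (distance of chalk_box_1 from where it was at the start of the episode above 0.03 m).
It fails at once if the dial gauge is pushed more than 3 cm (distance of dial_stand from where it was at the start of the episode above 0.03 m).
It also fails if it takes over 72 s, if anything falls off the work surface, if the arm or the gripper's body presses on something with over 40 N, if the wrist force passes 120 N, or if a joint passes its speed limit or range.

### The arm

A 6-joint arm with a two-finger parallel gripper is mounted at the origin on a cart in front of the work surface, level with it; the furniture and walls round the work are solid. World frame = base frame: x ahead of the robot, y to its left, z up, the work surface at z = 0. Lengths are in m, angles in rad, forces in N, time in s.
With the tool pointing down it reaches from about 0.275 to 0.85 m from the base axis. Payload 5.2 kg.
Tool frame: the origin (TCP) lies between the finger pads; the fingertips stand 11 mm ahead of it and the grasp point (between the pads) lies 8 mm behind it; z points along the fingers, y is the line along which they close (so a half turn about z gives the same grasp; the last joint's range is limited). The gripper opens to 85 mm and grips with 20 to 120 N. Pads are 22 mm wide; open, the fingers measure 114 mm over their backs; the gripper's body (76 mm by 85 mm) begins 54 mm behind the grasp point. The pads swing forward as they close: fully open they stand 13 mm farther back than shut.
Start: joints at [1.088, 0.259, 1.535, -0, 1.348, -0.203], TCP at [0.152, 0.529, 0.242] pointing down, gripper open.
Joint ranges: [-3.14, 3.14], [-0.91, 2.08], [0.19, 2.58], [-1.22, 4.36], [0.22, 2.71], [-3.12, 3.12]. Speed limits (rad/s): [2.57, 2.57, 3.14, 3.14, 3.14, 3.14].

### API

Orientations are given as a rotation vector (axis times angle).
In Python, from plant import get_obs, viewer, manip gives the robot as it stands. The module is installed in compiled form; this text tells all that it offers.
- The arm moves only by the tool arm_command, never from a script. Its argument "steps" is a list of rows, each a list of 3 entries, a list of its own where there are three numbers: the opening, from 0 (shut) to 1 (fully open), then the shift along the tool's x, y, z in mm, then the turn, a rotation vector about the tool's x, y, z in degrees. A call has 1 to 8 rows; each row shifts and turns the commanded pose from where the row before left it, along the tool's axes as they then stand; what a row does not reach is not made up. A row lasts 1/8 s, in which the tool goes at most 62.5 mm and 10.7 degrees, less where a joint would pass 70% of its speed; a pose out of reach is approached as far as the arm can. A call is refused whole if a number of a shift passes 62.5 or a number of a turn 10.7, either way. A call with a gripper value outside its range is refused whole. The fingers move at their own pace and stop on an object; the grip force is fixed at half the most. Time passes only in rows, so rows that do not move let the fingers close. It gives the time, the measured TCP pose, the force, the opening and the grip force at its end, in the units of the state.
- get_obs(): the state, without advancing time (a new reading comes with each control period).
- viewer.capture(name): name is "scene" or "top" or "wrist"; returns a dict with "color" (400x640x3 uint8, blue, green, red), "intrinsics" (3x3 intrinsics, pixels), "k1" (the pictures are not rectified: a ray, as slopes to the right and down, at radius r is drawn at 1 + k1 r^2 times it, then the intrinsics apply), "camera_from_world" (4x4, takes a point from world to camera coordinates); the wrist camera has in their place "hand_eye" (4x4, takes a point from camera to tool coordinates, whose origin is the TCP and whose axes are the flange's). Camera axes: x right, y up, looking along -z (the intrinsics and any distortion apply to the point x, -y, -z); pixel columns grow to the right and rows downward; lengths in m; the calibration is good to about 2 mm. A picture is of the moment at which its call begins: read the wrist's pose just before it. There is no depth.
- manip.hand_in(): hands the job in; it is judged then, once.
The state is a dict: "time_s": time; "qpos": joint angles; "joint_vel": joint speeds; "joint_torque": joint torques, N m; "tcp_pos": TCP position; "eef_rot": TCP orientation; "contact_force": force on the tool from outside, world axes, zero at the start; "wrist_torque": the same for the moment, N m; "finger_gap": finger opening in m; "gripper_force": force on a finger pad.
Only numpy, scipy, OpenCV 4.12 (cv2) and the standard library are available. Lean on these libraries where they do the work, as an engineer would, in place of code of your own. Each camera call takes 0.05 s, during which the arm holds its last target. There are 200 camera calls.

## Working session

There is one attempt and no reset: what is moved stays moved. The work goes in short steps, Python scripts to look and compute and a tool call to move; the robot and the scene stay as the last step left them, time stands still between calls to the robot, and variables do not carry over. Pictures are saved under pics/ and viewed, at most 10 in all, crops included, and the job is handed in when it is done.

Besides the shell and the picture viewer there is one more tool, called after "Call:" as a command line: name --argument value ..., lists and objects as JSON in quotes. arm_command: Moves the arm, as the interface text tells. Its arguments: {"type":"object","properties":{"steps":{"type":"array","items":{"type":"array"}}},"required":["steps"]}

```bash
mkdir -p pics
cat > h.py <<'E'
import numpy as np, cv2, pickle
from plant import get_obs, viewer, manip
def shot(cam,name):
    o=get_obs(); c=viewer.capture(cam); cv2.imwrite(f'pics/{name}.png',c['color']); c['obs']=o
    pickle.dump(c,open(f'pics/{name}.pkl','wb')); return c
def load(n): return pickle.load(open(f'pics/{n}.pkl','rb'))
def ext(c):
    if 'camera_from_world' in c: return np.array(c['camera_from_world'])
    T=np.eye(4); T[:3,:3]=cv2.Rodrigues(np.array(c['obs']['eef_rot'],float))[0]; T[:3,3]=c['obs']['tcp_pos']
    return np.linalg.inv(T@np.array(c['hand_eye']))
def px2w(c,u,v,z):
    K=np.array(c['intrinsics']); D=np.array([c['k1'],0,0,0,0],float)
    p=cv2.undistortPoints(np.array([[[u,v]]],float),K,D)[0,0]
    W=np.linalg.inv(ext(c)); d=W[:3,:3]@[p[0],-p[1],-1]; o=W[:3,3]
    return (o+d*(z-o[2])/d[2]).round(4)
def w2px(c,P):
    q=ext(c)@np.append(P,1); K=np.array(c['intrinsics']); x,y=q[0]/-q[2],-q[1]/-q[2]; s=1+c['k1']*(x*x+y*y)
    return (K@[x*s,y*s,1])[:2].round(1)
E
python3 - <<'E'
from h import *
for n in('scene','top'): shot(n,n+'0')
o=get_obs();print({k:np.round(v,3) for k,v in o.items()})
print(cv2.Rodrigues(np.array(o['eef_rot'],float))[0].round(3))
E
```

```text
{'time_s': np.float64(0.1), 'qpos': array([ 1.088,  0.259,  1.536,  0.   ,  1.348, -0.203]), 'joint_vel': array([-0.   , -0.001, -0.001, -0.001, -0.   , -0.001]), 'joint_torque': array([ 1.0000e-03, -4.4697e+01, -2.9125e+01, -1.0000e-03,  6.0000e-03,
        0.0000e+00]), 'tcp_pos': array([0.152, 0.528, 0.242]), 'eef_rot': array([-4.38e-01, -3.11e+00,  2.00e-03]), 'contact_force': array([ 0.298, -0.478, -0.202]), 'wrist_torque': array([0.008, 0.013, 0.015]), 'gripper_force': np.float64(0.0), 'finger_gap': np.float64(0.086)}
[[-0.961  0.276 -0.001]
 [ 0.276  0.961 -0.001]
 [ 0.    -0.002 -1.   ]]
```

View pics/top0.png

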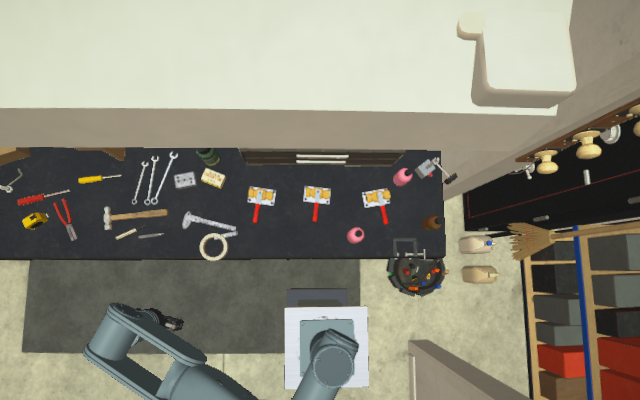

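View pics/scene0.png

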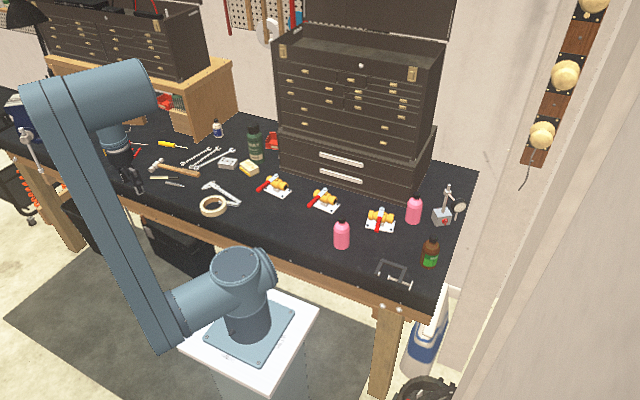

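The top view shows valves at about (262,197), (317,195) and (376,198), and the brown bottle at about (433,222). Pink bottles stand at (355,235) and (403,177). I'll enlarge this part.

Run:
```python
from h import *
i=load('top0')['color'][150:260,240:460]; cv2.imwrite('pics/topc.png',cv2.resize(i,None,fx=3.6,fy=3.6,interpolation=cv2.INTER_CUBIC))
c=load('top0');print(np.linalg.inv(ext(c))[:3,3])
for u,v in [(262,197),(317,195),(376,198),(433,222)]: print(px2w(c,u,v,.008))
```

```text
[0.31251364 0.10326928 1.54295261]
[0.5753 0.2483 0.008 ]
[0.5837 0.0315 0.008 ]
[ 0.572  -0.2052  0.008 ]
[ 0.4745 -0.4347  0.008 ]
```

View pics/topc.png

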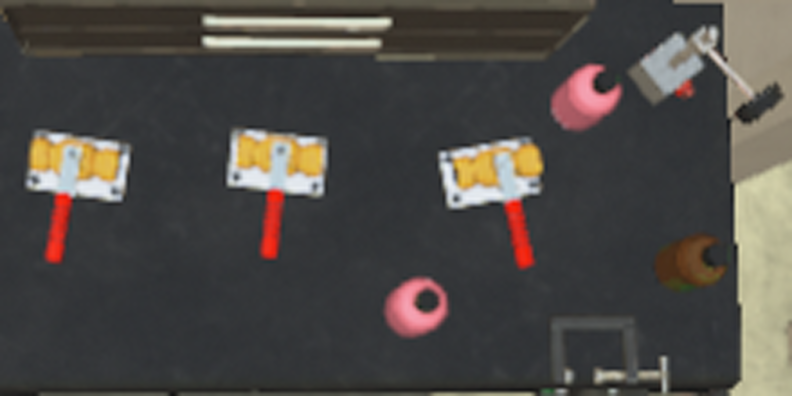

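The crop shows the three valve plates, the levers toward the robot (all shut), and the brown bottle with its base at about (681,264) and cap at about (714,257).

Run:
```python
from h import *
c=load('top0')
f=lambda p,z: px2w(c,240+(p[0]+.5)/3.6-.5,150+(p[1]+.5)/3.6-.5,z)
V={1:[(33,129),(131,144),(123,202),(25,187)],2:[(233,128),(327,137),(322,196),(227,187)],3:[(440,152),(537,138),(545,193),(450,208)]}
T={1:((53,262),(65,194)),2:((269,258),(275,190)),3:((526,267),(512,200))}
for k in V:
    P=np.array([f(p,.008)[:2] for p in V[k]]); m=P.mean(0); d=P[1]+P[2]-P[0]-P[3]
    t,s=[f(p,.087)[:2] for p in T[k]]; e=t-s
    print(k,m.round(4),'yaw plate',np.degrees(np.arctan2(-d[1],-d[0])-np.pi/2).round(1),'lever',np.degrees(np.arctan2(-e[1],-e[0])).round(1),'pivot from tip',(t-e/np.linalg.norm(e)*.115).round(4), np.linalg.norm(e), 'tip',t)
print('bottle cap',f((714,257),.135),'base',f((681,264),0.0))
s=load('scene0')
for p in [(430,239),(430,268)]: print(p,px2w(s,*p,.135 if p[1]<250 else 0))
print('pink',f((427,300),.135))
```

```text
1 [0.581 0.251] yaw plate -8.8 lever -8.9 pivot from tip [0.5801 0.2497] 0.07145180193669017 tip [0.4665 0.2674]
2 [0.5852 0.0328] yaw plate -5.4 lever -5.4 pivot from tip [0.5847 0.0349] 0.07161410475597664 tip [0.4702 0.0457]
3 [ 0.5737 -0.2078] yaw plate 8.6 lever 10.0 pivot from tip [ 0.5733 -0.2037] 0.072091955168382 tip [ 0.46   -0.2236]
bottle cap [ 0.4646 -0.4092  0.135 ] base [ 0.4715 -0.4198  0.    ]
(430, 239) [ 0.4489 -0.4064  0.135 ]
(430, 268) [ 0.4503 -0.4279  0.    ]
pink [ 0.4222 -0.1109  0.135 ]
```

```bash
cat >> h.py <<'E'
VAL={1:(.580,.250,-8.9),2:(.585,.034,-5.4),3:(.5735,-.205,9.4)}
def vp(k,along,side,lever_deg=0):
    "point: along = mm out on lever, side = mm in opening direction; returns xy and tool-x angle"
    x,y,yaw=VAL[k]; a=np.radians(180+yaw-lever_deg); l=np.array([np.cos(a),np.sin(a)]); w=np.array([l[1],-l[0]])
    return np.array([x,y])+(along*l+side*w)/1e3, np.degrees(a)
def plan(xy,z,ang):
    o=get_obs(); R=cv2.Rodrigues(np.array(o['eef_rot'],float))[0]
    d=R.T@(np.array([*xy,z])-o['tcp_pos'])*1e3
    cur=np.degrees(np.arctan2(R[1,0],R[0,0])); t=-((ang-cur+180)%360-180)
    print('t',o['time_s'],'tcp',np.round(o['tcp_pos'],4),'shift',d.round(1),'turn tool z',round(t,1),'tilt',R[:2,2].round(3),'F',np.round(o['contact_force'],1),'q6',round(o['qpos'][5],2))
E
python3 - <<'E'
from h import *
p,a=vp(1,90,-36); print(p,a); plan(p,.15,a)
E
```

```text
[0.48551404 0.22835738] 171.1
t 0.1 tcp [0.1517 0.5282 0.2416] shift [-403.7 -195.8   91.7] turn tool z -7.1 tilt [-0.001 -0.001] F [ 0.3 -0.5 -0.2] q6 -0.2
```

Call:
arm_command --steps '[[0,[-50.5,-24.5,11.5],[0,0,0]],[0,[-50.5,-24.5,11.5],[0,0,0]],[0,[-50.5,-24.5,11.5],[0,0,0]],[0,[-50.5,-24.5,11.5],[0,0,0]],[0,[-50.5,-24.5,11.5],[0,0,0]],[0,[-50.5,-24.5,11.5],[0,0,0]],[0,[-50.5,-24.5,11.5],[0,0,0]],[0,[-50.5,-24.5,11.5],[0,0,-7.1]]]'

```text
time_s: 1.1
tcp_pos: [0.487, 0.2272, 0.1497]
eef_rot: [-0.241, -3.132, -0.0]
contact_force: [-0.0, 1.0, -0.0]
finger_gap: -0.0003
gripper_force: 0.0
```

Run:
```python
from h import *
c=shot('wrist','w1'); p,a=vp(1,90,-36); plan(p,.15,a); print('h',np.array(c['hand_eye']).round(3))
for P in [(*vp(1,115,0)[0],.087),(*vp(1,42,0)[0],.087),(.580,.250,.076)]: print(w2px(c,P))
cv2.imwrite('pics/w1b.png',c['color'])
```

```text
t 1.15 tcp [0.492  0.2225 0.1483] shift [ 7.2  4.8 -1.7] turn tool z 0.4 tilt [ 0.002 -0.003] F [ 5.2 -3.6 -0.6] q6 -1.2
h [[-0.     0.963  0.271  0.069]
 [ 1.     0.    -0.     0.   ]
 [-0.     0.271 -0.963 -0.132]
 [ 0.     0.     0.     1.   ]]
[369.1 181.5]
[363.9 276.7]
[359.3 314.6]
```

View pics/w1.png

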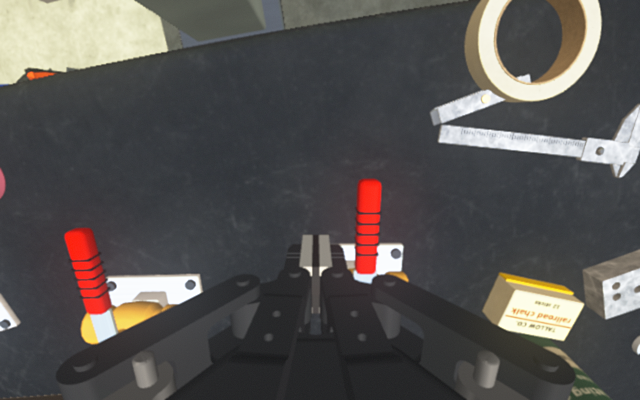

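The wrist picture matches the predicted lever (tip (369,181), root (364,277)). Next I'll descend beside valve 1's lever and push along the arc.

Call:
arm_command --steps '[[0,[0,0,40],[0,0,0]],[0,[0,0,37],[0,0,0]],[0,[0,13.5,0],[0,0,0]],[0,[2.4,14.4,0],[0,0,9]],[0,[2.4,14.4,0],[0,0,9]],[0,[2.4,14.4,0],[0,0,9]],[0,[2.4,14.4,0],[0,0,9]],[0,[2.4,14.4,0],[0,0,9]]]'

```text
time_s: 2.15
tcp_pos: [0.5063, 0.3096, 0.0732]
eef_rot: [-1.428, -2.793, 0.01]
contact_force: [-5.6, -7.2, -3.3]
finger_gap: 0.0003
gripper_force: 4.4
```

Call:
arm_command --steps '[[0,[2.4,14.4,0],[0,0,9]],[0,[2.4,14.4,0],[0,0,9]],[0,[2.4,14.4,0],[0,0,9]],[0,[2.4,14.4,0],[0,0,9]],[0,[1.9,11.2,0],[0,0,7]],[0,[0,0,0],[0,0,0]],[0,[0,0,0],[0,0,0]]]'

```text
time_s: 3.02
tcp_pos: [0.5671, 0.3439, 0.0735]
eef_rot: [-2.349, -2.082, 0.005]
contact_force: [-5.3, 1.9, -3.4]
finger_gap: 0.0001
gripper_force: 2.6
```

Run:
```python
from h import *
p,a=vp(1,90,-22.5,88); plan(p,.073,a)
```

```text
t 3.025 tcp [0.5671 0.3439 0.0735] shift [-1.7  1.6  0.5] turn tool z 0.0 tilt [-0.004 -0.   ] F [-5.3  1.9 -3.4] q6 0.5
```

Call:
arm_command --steps '[[0,[0,2,0],[0,0,0]],[0,[0,0,0],[0,0,0]],[0,[0,-12,0],[0,0,0]],[0,[0,0,-40],[0,0,0]],[0,[0,-30,-50],[0,0,0]],[0,[0,0,0],[0,0,0]],[0,[0,0,0],[0,0,0]],[0,[0,0,0],[0,0,0]]]'

```text
time_s: 4.03
tcp_pos: [0.5294, 0.347, 0.1624]
eef_rot: [-2.352, -2.083, 0.002]
contact_force: [0.3, -0.2, -0.1]
finger_gap: 0.0001
gripper_force: 0.0
```

Run:
```python
from h import *
c=shot('scene','s1'); t=shot('top','t1'); p,a=vp(2,90,-36); plan(p,.16,a)
i=[cv2.resize(x,None,fx=3.2,fy=3.2,interpolation=cv2.INTER_CUBIC) for x in (c['color'][150:245,240:410],t['color'][150:245,230:300])]
cv2.imwrite('pics/s1c.png',np.hstack(i))
```

```text
t 4.125 tcp [0.5295 0.3468 0.162 ] shift [-342.2    4.     2.4] turn tool z -91.6 tilt [-0.002 -0.001] F [-1.  -0.1  0.4] q6 0.53
```

View pics/s1c.png

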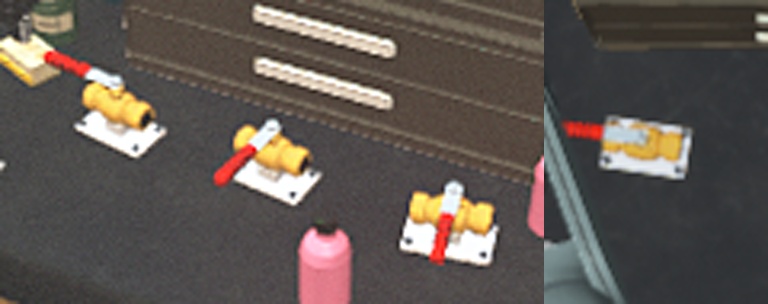

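Valve 1 (left) stays open at full stroke about 0.8 s after release, in line with its pipe, so it is the binder. The other two levers are still shut. The next stop is the bottle.

Call:
arm_command --steps '[[1,[0,0,-60],[0,0,0]],[1,[-60,0,-5],[0,0,0]],[1,[-60,0,0],[0,0,0]],[1,[-60,0,0],[0,0,0]],[1,[-60,0,0],[0,0,0]],[1,[-60,0,0],[0,0,0]],[1,[-60,0,0],[0,0,-9]],[1,[-60,-9,0],[0,0,-9]]]'

```text
time_s: 5.12
tcp_pos: [0.4793, -0.0692, 0.2277]
eef_rot: [-2.001, -2.421, 0.0]
contact_force: [1.5, -0.0, 0.0]
finger_gap: 0.0851
gripper_force: 0.0
```

Run:
```python
from h import *
plan((.47,-.37),.23,130)
```

```text
t 5.125 tcp [ 0.4793 -0.0692  0.2277] shift [-293.7  -65.6   -2.4] turn tool z -29.2 tilt [-0.001  0.   ] F [ 1.5 -0.   0. ] q6 -0.56
```

Call:
arm_command --steps '[[1,[-50,-11,0],[0,0,0]],[1,[-50,-11,0],[0,0,0]],[1,[-50,-11,0],[0,0,0]],[1,[-50,-11,0],[0,0,0]],[1,[-50,-11,0],[0,0,0]],[1,[-43,-11,0],[0,0,-10]],[1,[0,0,0],[0,0,-10]],[1,[0,0,0],[0,0,-9]]]'

```text
time_s: 6.12
tcp_pos: [0.468, -0.3684, 0.2268]
eef_rot: [-1.333, -2.842, -0.002]
contact_force: [0.7, 0.2, -0.4]
finger_gap: 0.0855
gripper_force: 0.0
```

Call:
arm_command --steps '[[1,[0,0,0],[0,0,0]]]'

```text
time_s: 6.25
tcp_pos: [0.4683, -0.3676, 0.2272]
eef_rot: [-1.341, -2.839, -0.001]
contact_force: [-0.3, 0.3, -0.0]
finger_gap: 0.0854
gripper_force: 0.0
```

Run:
```python
from h import *
c=shot('wrist','w2'); t=shot('scene','s2'); plan((.462,-.412),.18,130)
for z in(0,.135): print(w2px(c,(.462,-.412,z)))
# overlay comparison: lever 1 in scene
s=t['color'][150:245,240:410]; a=cv2.resize(s,None,fx=2.0,fy=2.0)
im=np.zeros((400+190,640,3),np.uint8); im[:400]=c['color']; im[400:,:340]=a; cv2.imwrite('pics/w2c.png',im)
```

```text
t 6.35 tcp [ 0.4686 -0.3673  0.2277] shift [-30.4 -33.4  47.6] turn tool z -0.6 tilt [-0.001  0.001] F [-0.5  0.9  0.1] q6 -1.54
[289.3 198.3]
[275.3 241.3]
```

View pics/w2c.png

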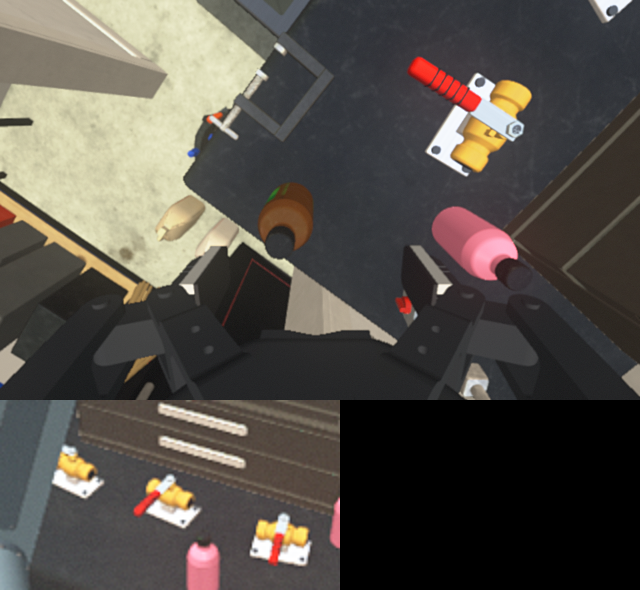

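Cap top centre is at about (279,245) in the wrist view, and the surroundings of the bottle are clear for the fingers.

Run:
```python
from h import *
c=load('w2'); p=px2w(c,279,245,.135); print(p); plan(p[:2],.08,130)
```

```text
[ 0.4664 -0.4127  0.135 ]
t 6.35 tcp [ 0.4686 -0.3673  0.2277] shift [-33.9 -30.4 147.6] turn tool z -0.6 tilt [-0.001  0.001] F [-0.5  0.9  0.1] q6 -1.54
```

Call:
arm_command --steps '[[1,[-34,-30,0],[0,0,0]],[1,[0,0,0],[0,0,0]],[1,[0,0,40],[0,0,0]],[1,[0,0,40],[0,0,0]],[1,[0,0,40],[0,0,0]],[1,[0,0,27],[0,0,0]],[1,[0,0,0],[0,0,0]],[1,[0,0,0],[0,0,0]]]'

```text
time_s: 7.35
tcp_pos: [0.4678, -0.4129, 0.0825]
eef_rot: [1.338, 2.841, -0.001]
contact_force: [-0.0, -0.6, 0.2]
finger_gap: 0.0853
gripper_force: 0.0
```

Call:
arm_command --steps '[[0.3,[0,0,0],[0,0,0]],[0.3,[0,0,0],[0,0,0]],[0.3,[0,0,0],[0,0,0]],[0.3,[0,0,0],[0,0,0]],[0.3,[0,0,0],[0,0,0]]]'

```text
time_s: 7.98
tcp_pos: [0.468, -0.4135, 0.0834]
eef_rot: [1.337, 2.839, -0.002]
contact_force: [-1.0, 0.1, 6.0]
finger_gap: 0.053
gripper_force: 62.2
```

Call:
arm_command --steps '[[1,[0,0,0],[0,0,0]],[1,[0,0,0],[0,0,0]],[1,[0,0,7],[0,0,0]],[1,[0,0,0],[0,0,0]],[0.3,[0,0,0],[0,0,0]],[0.3,[0,0,0],[0,0,0]],[0.3,[0,0,0],[0,0,0]],[0.3,[0,0,0],[0,0,0]]]'

```text
time_s: 8.98
tcp_pos: [0.4673, -0.4129, 0.0746]
eef_rot: [1.338, 2.842, -0.001]
contact_force: [-0.3, 0.1, 1.4]
finger_gap: 0.0535
gripper_force: 63.4
```

Call:
arm_command --steps '[[0.3,[0,0,0],[0,0,0]],[0.3,[0,0,-15],[0,0,0]],[0.3,[0,0,-25],[0,0,0]],[0.3,[0,0,0],[0,0,0]]]'

```text
time_s: 9.48
tcp_pos: [0.4682, -0.4137, 0.1167]
eef_rot: [1.336, 2.839, -0.003]
contact_force: [0.4, 0.6, -2.2]
finger_gap: 0.0532
gripper_force: 63.4
```

Run:
```python
from h import *
shot('scene','s3'); t=shot('wrist','w3')['color']
p,a=vp(1,105,0); print(p); plan(p,.22,a)
s=load('s3')['color']
i=cv2.resize(s[190:290,370:490],None,fx=3,fy=3); j=cv2.resize(t[150:400,120:520],None,fx=1,fy=1)
im=np.zeros((300,760,3),np.uint8); im[:300,:360]=i; im[:250,360:760]=j; cv2.imwrite('pics/s3c.png',im)
```

```text
[0.47626421 0.26624459]
t 9.575 tcp [ 0.4671 -0.4124  0.1142] shift [ 517.2  439.4 -105.7] turn tool z -41.5 tilt [-0.  0.] F [ 0.6 -0.1 -1.4] q6 -1.59
```

View pics/s3c.png

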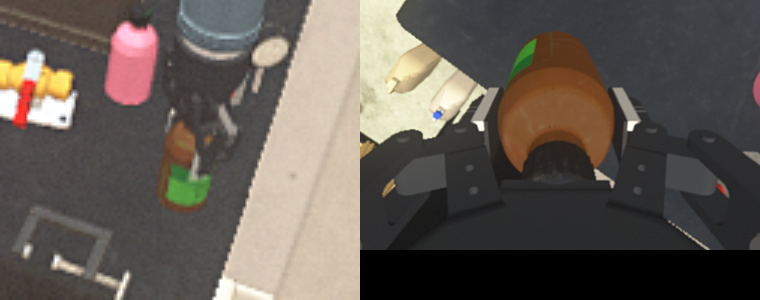

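The bottle is gripped, upright and lifted. I'll raise it and carry it to the front of valve 1.

Call:
arm_command --steps '[[0.3,[0,0,-40],[0,0,0]],[0.3,[0,0,-50],[0,0,0]],[0.3,[15,13,-40],[0,0,0]],[0.3,[32,27,0],[0,0,0]],[0.3,[36,31,0],[0,0,0]],[0.3,[36,31,0],[0,0,0]],[0.3,[36,31,0],[0,0,0]],[0.3,[36,31,0],[0,0,0]]]'

```text
time_s: 10.58
tcp_pos: [0.4712, -0.159, 0.243]
eef_rot: [-1.338, -2.84, -0.001]
contact_force: [0.4, 0.1, -0.5]
finger_gap: 0.0534
gripper_force: 63.8
```

Call:
arm_command --steps '[[0.3,[36,31,0],[0,0,0]],[0.3,[36,31,0],[0,0,0]],[0.3,[36,31,0],[0,0,0]],[0.3,[36,31,0],[0,0,0]],[0.3,[36,31,0],[0,0,0]],[0.3,[36,31,0],[0,0,0]],[0.3,[36,31,0],[0,0,0]],[0.3,[32,27,0],[0,0,-5]]]'

```text
time_s: 11.58
tcp_pos: [0.4782, 0.215, 0.243]
eef_rot: [-1.209, -2.898, 0.002]
contact_force: [0.7, 0.3, -1.7]
finger_gap: 0.0537
gripper_force: 63.8
```

Call:
arm_command --steps '[[0.3,[0,0,0],[0,0,-9]],[0.3,[0,0,0],[0,0,-9]],[0.3,[0,0,0],[0,0,-9]],[0.3,[0,0,0],[0,0,-9]],[0.3,[0,0,0],[0,0,0]]]'

```text
time_s: 12.2
tcp_pos: [0.4785, 0.2133, 0.2431]
eef_rot: [-0.26, -3.129, 0.001]
contact_force: [-0.4, 0.2, -2.3]
finger_gap: 0.0532
gripper_force: 63.9
```

Run:
```python
from h import *
p,a=vp(1,105,0); plan(p,.0755,a); print(get_obs()['finger_gap'])
```

```text
t 12.2 tcp [0.4785 0.2133 0.2431] shift [ 10.5  52.  167.6] turn tool z -0.6 tilt [-0.002 -0.   ] F [-0.4  0.2 -2.3] q6 -1.2
0.0531673485198105
```

Call:
arm_command --steps '[[0.3,[5,26,20],[0,0,0]],[0.3,[5,26,40],[0,0,0]],[0.3,[0,0,40],[0,0,0]],[0.3,[0,0,30],[0,0,0]],[0.3,[0,0,20],[0,0,0]],[0.3,[0,0,10],[0,0,0]],[0.3,[0,0,0],[0,0,0]],[0.3,[0,0,0],[0,0,0]]]'

```text
time_s: 13.2
tcp_pos: [0.4784, 0.2665, 0.0851]
eef_rot: [0.259, 3.129, 0.001]
contact_force: [-0.3, 0.4, -1.1]
finger_gap: 0.053
gripper_force: 63.9
```

Run:
```python
from h import *
p,a=vp(1,105,0); plan(p,.0755,a)
```

```text
t 13.2 tcp [0.4784 0.2665 0.0851] shift [ 2.1 -0.6  9.6] turn tool z -0.6 tilt [0.001 0.   ] F [-0.3  0.4 -1.1] q6 -1.1
```

Call:
arm_command --steps '[[0.3,[0,0,4],[0,0,0]],[0.3,[0,0,3],[0,0,0]],[0.3,[0,0,1],[0,0,0]],[0.3,[0,0,0],[0,0,0]],[0.3,[0,0,1],[0,0,0]],[0.3,[0,0,0],[0,0,0]]]'

```text
time_s: 13.95
tcp_pos: [0.4777, 0.2663, 0.0753]
eef_rot: [-0.258, -3.131, 0.0]
contact_force: [0.1, 0.7, -1.3]
finger_gap: 0.0536
gripper_force: 63.9
```

Call:
arm_command --steps '[[0.3,[0,0,1],[0,0,0]],[0.3,[0,0,0],[0,0,0]],[0.3,[0,0,0],[0,0,0]]]'

```text
time_s: 14.32
tcp_pos: [0.4779, 0.2664, 0.0746]
eef_rot: [0.258, 3.131, 0.0]
contact_force: [-0.1, -0.9, 2.4]
finger_gap: 0.0532
gripper_force: 64.2
```

Contact with the bench. Next I release and retreat straight up, then away from the lever.

Call:
arm_command --steps '[[0.6,[0,0,0],[0,0,0]],[1,[0,0,0],[0,0,0]],[1,[0,0,0],[0,0,0]],[1,[0,0,-20],[0,0,0]],[1,[0,0,-40],[0,0,0]],[1,[0,0,-60],[0,0,0]],[1,[0,0,-30],[0,0,0]],[1,[0,-60,0],[0,0,0]]]'

```text
time_s: 15.32
tcp_pos: [0.4703, 0.2093, 0.2275]
eef_rot: [0.25, 3.124, 0.005]
contact_force: [0.7, -1.7, -1.1]
finger_gap: 0.0857
gripper_force: 0.0
```

Call:
arm_command --steps '[[1,[0,-60,0],[0,0,0]],[1,[0,-60,0],[0,0,0]],[1,[0,-30,0],[0,0,0]],[1,[0,0,0],[0,0,0]],[1,[0,0,0],[0,0,0]]]'

```text
time_s: 15.95
tcp_pos: [0.4435, 0.0596, 0.2243]
eef_rot: [0.259, 3.131, 0.001]
contact_force: [-0.2, -1.5, -0.0]
finger_gap: 0.0851
gripper_force: 0.0
```

Run:
```python
from h import *
s=shot('scene','s4')['color']; t=shot('top','t4')['color']; print(get_obs()['time_s'],get_obs()['contact_force'])
im=np.zeros((590,660,3),np.uint8)
im[:300,:660]=cv2.resize(s[145:245,230:450],None,fx=3,fy=3); im[300:585,:660]=cv2.resize(t[155:250,230:450],None,fx=3,fy=3); cv2.imwrite('pics/s4c.png',im)
```

```text
16.05 [0.33063771 0.06024679 0.17838165]
```

View pics/s4c.png

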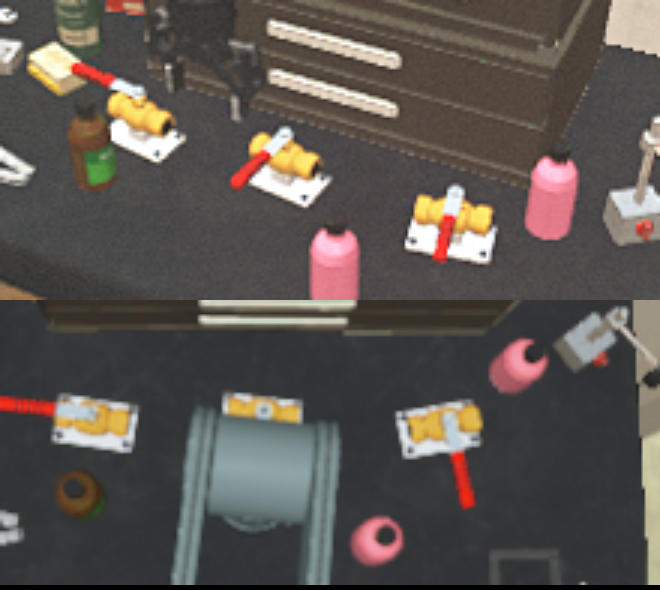

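Run:
```python
from h import *
c=load('t4'); b=c['color'].astype(int); m=(b[...,2]>130)&(b[...,1]<70)&(b[...,0]<70); m[:,:200]=0; m[:,262:]=0; m[:180]=0; m[:220]&=True; m[215:]=0
v,u=np.nonzero(m); P=np.array([px2w(c,x,y,.084)[:2] for x,y in zip(u,v)])
q=P.mean(0); d=q-np.array(VAL[1][:2]); _,_,V=np.linalg.svd(P-q)
print(len(P),q,np.linalg.norm(d),'lever deg', 180-8.9-np.degrees(np.arctan2(d[1],d[0])), 'axis',np.degrees(np.arctan2(V[0,1],V[0,0]))%180)
print('bottle cap',px2w(c,230+74/3,155+185/3,.135),'front',vp(1,95,0)[0])
```

```text
86 [0.58896279 0.3302407 ] 0.0807397125358256 lever deg 87.47345179952734 axis 82.65546245709665
bottle cap [0.4821 0.2613 0.135 ] front [0.48614381 0.26469749]
```

```bash
python3 -c "
from h import *
print(manip.hand_in())"
```

```text
the job is handed in; nothing more can be done
None
```

The left-hand valve is the binding one: its lever stays open at about 88° and the oil bottle stands upright about 5 mm from the target point in front of it; I never swung the other two levers, since the first one tried stayed open, so they are still shut, and the job is handed in with no verdict returned.

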